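# Clamp a painted panel with the coarse collar of a panel press

### The arm

A 6-joint arm with a two-finger parallel gripper is mounted at the origin on the work surface; the furniture and walls round the work are solid. World frame = base frame: x ahead of the robot, y to its left, z up, the work surface at z = 0. Lengths are in m, angles in rad, forces in N, time in s.
With the tool pointing down it reaches from about 0.35 to 0.975 m from the base axis. Payload 4.9 kg.
Tool frame: the origin (TCP) lies at the very end of the fingers, on their centre line; the grasp point (between the pads) lies 19 mm behind it (ctrl.grip_point_offset is the distance from the TCP to the grasp point, in m); z points along the fingers, y is the line along which they close (so a half turn about z gives the same grasp; the last joint's range is limited). The gripper opens to 85 mm and grips with 20 to 120 N. Pads are 22 mm wide; open, the fingers measure 114 mm over their backs; the gripper's body (76 mm by 85 mm) begins 54 mm behind the grasp point. The pads swing forward as they close: fully open they stand 13 mm farther back than shut.
Start: joints at [1.084, 0.053, 1.613, -0, 1.476, -0.119], TCP at [0.225, 0.583, 0.231] pointing down, gripper open.
Joint ranges: [-3.01, 3.01], [-1.01, 2.22], [0.06, 2.58], [-1.02, 4.17], [0.09, 2.62], [-3.14, 3.14]. Speed limits (rad/s): [2.57, 2.57, 3.14, 3.14, 3.14, 3.14].

### API

Orientations are given as a rotation vector (axis times angle).
In Python, from station import ctrl gives the robot as it stands.
- The arm moves only by the tool send_rows, never from a script. Its argument "rows" is a list of rows, each a list of 3 entries, a list of its own where there are three numbers: the finger opening in cm, from 0 to 8.54, then the shift along the tool's x, y, z in cm, then the turn about the tool's z in degrees. A call has 1 to 10 rows; each row shifts and turns the commanded pose from where the row before left it, along the tool's axes as they then stand; what a row does not reach is not made up. A row lasts 1/8 s, in which the tool goes at most 62.5 mm and 10.7 degrees, less where a joint would pass 70% of its speed; a pose out of reach is approached as far as the arm can. A call with a gripper value outside its range is refused whole. The fingers move at their own pace and stop on an object; "newtons" is the grip in N (left out, the last holds). Time passes only in rows, so rows that do not move let the fingers close. It gives the time, the measured TCP pose, the force, the opening and the grip force at its end, in the units of the state.
- ctrl.get_obs(): the state, without advancing time (a new reading comes with each control period).
- ctrl.get_image(name): name is "scene" or "top"; returns a dict with "frame" (480x640x3 uint8, red, green, blue), "range_z" (480x640 float32, m along the optical axis (not along the pixel's ray), 0 where there is no reading), "fx", "fy", "cx", "cy" (pixels), "cam_to_world" (4x4, takes a point from camera to world coordinates). Camera axes: x right, y down, z forward; pixel columns grow to the right and rows downward; lengths in m; the calibration is good to about 2 mm. A picture is of the moment at which its call begins.
- ctrl.finish_job(): hands the job in; it is judged then, once.
The state is a dict: "t": time; "q": joint angles; "dq": joint speeds; "effort": joint torques, N m; "tool_pos": TCP position; "tool_rot": TCP orientation; "contact_force": force on the tool from outside, world axes, zero at the start; "wrist_torque": the same for the moment, N m; "opening": finger opening in m; "grip_force": force on a finger pad.
Only numpy, scipy, OpenCV 4.12 (cv2) and the standard library are available. Lean on these libraries where they do the work, as an engineer would, in place of code of your own. Each camera call takes 0.05 s, during which the arm holds its last target. There are 200 camera calls.

### The job

Slide the painted panel straight home until its far edge lies flat against the aluminium fence behind it. Then turn only the wide outer collar of the press clockwise until you feel the foot come down on the panel, and a little further so that it holds the panel with about 12 newtons, never hard enough to mark it (28 newtons). Leave the small inner knob on top of the collar exactly as it is set, leave the things round about standing where they are, and let go.

Things in the scene. Friction and masses are not known exactly. Their poses are not given: they have to be found in the camera images.
- press: fixed dark steel C-shaped press. Origin on the bench under its upright spindle axis; x = direction in which the panel is slid to the fence, y left of that, z up. Column 34 x 26 mm (base 75 x 34) at y = -98 mm; an arm 40 mm wide with a round head of 68 mm diameter reaches to the axis, underside 62, top 82 mm up; a sleeve below it down to 52 mm holds the quill with the foot.
- collar_grip (a point): on the spindle axis, 95 mm above the bench, fixed: mid height of the outer collar, a black knurled ring of 58 mm diameter, 22 mm high (84 to 106 mm above the bench), on the press head. On the same axis above it sits the inner knob: silver, 33 mm diameter, 110 to 127 mm above the bench; nothing above that.
- collar (a joint): angle of the outer collar, rad, 0 (foot up) to 3.6; grows clockwise seen from above, lowering the foot 12 mm per rad. Free turning takes about 0.3 N m; it stays where left. Once the foot touches the panel the collar takes 0.58 N m more per rad. The touch comes somewhere between 1.25 and 2.1 rad, as the foot's stem is set differently each time, and cannot be read off: feel for it.
- nip (a point): fixed point on the spindle axis 16 mm above the bench, where the foot (a rubber disc of 26 mm diameter, at the start 8 to 26 mm above this point) meets the panel's top. The foot is sprung at 4 N per mm: from the touch on it presses 4.8 N per 0.1 rad of the collar, so 12 N is 0.25 rad past the touch.
- fine_mark (a point): a point on the rim of the small inner knob, 15 mm from the spindle axis and 118 mm above the bench; turns with that knob. The inner knob turns very easily (0.05 N m): do not rub it.
- panel_mid (a point): centre of the painted panel, half-way up: a small painting on a plywood backing, 100 mm long (this point's x axis, roughly the press's x axis) by 120 mm wide (y), 16 mm thick, 0.2 kg, loose, flat on the bench. It starts 20 to 40 mm short of the fence, up to 0.08 rad askew; it can wedge askew if pushed at one middle point: push near both ends of its near edge (spread fingers).
- panel: the same painted panel; origin at the centre of its underside, axes parallel to panel_mid's.
- fence: fixed aluminium bar 12 x 110 x 20 mm, long side across the press's x axis, 25 to 37 mm beyond the spindle axis; its origin is the centre of its underside, its axes are parallel to the press's. With the panel home, panel_mid lies 56 mm before the fence's origin along x.
- tin: bystander: small open tin, 58 mm diameter, 50 mm high, left of the panel; origin at the centre of its underside
- lump: bystander: lump of wax, 29 x 40 x 19 mm, left of the panel; origin at the centre of its underside
- tape: bystander: roll of tape lying flat, 93 mm diameter, 24 mm high, right of the press; origin at the centre of its underside
Mind the look-alikes: they are no part of the job. Several things look just like the panel: the one meant starts farthest to the robot's left.

How it is judged:
On the way, in this order (a step that is already met when the one before it is completed fails the run):
1. the panel lies home: within 3 mm of the fence and square to it within 0.04 rad, the foot still clear of it (x of panel_mid in the frame of fence above -0.059 m and angle between the x axis of panel_mid and the x axis of fence, either way round below 0.04 rad and contact force between press and panel below 0.3 N), for 0.2 s.
2. the foot has come down on the panel (contact force between press and panel above 2 N), for 0.1 s.
At the end, for the whole second after the job is handed in: The panel's far edge lies within 3 mm of the fence and square to it within 0.04 rad, at rest; the foot presses on it with 6 to 20 N; the inner knob is within 0.1 rad of its start (x of panel_mid in the frame of fence above -0.059 m and angle between the x axis of panel_mid and the x axis of fence, either way round below 0.04 rad and contact force between press and panel between 6 and 20 N and distance of fine_mark from where it was at the start of the episode below 0.0015 m and linear speed of panel below 0.01 m/s); the robot touches nothing.
It fails at once if the foot presses the panel with more than 28 N (contact force between press and panel above 28 N).
It fails at once if the inner knob is turned by more than 0.13 rad (distance of fine_mark from where it was at the start of the episode above 0.002 m).
It fails at once if a bystander (tin, lump of wax, roll of tape) is shifted by more than 20 mm (distance of any of tin, lump, tape from where it was at the start of the episode above 0.02 m).
It also fails if it takes over 72 s, if anything falls off the work surface, if the arm or the gripper's body presses on something with over 40 N, if the wrist force passes 120 N, or if a joint passes its speed limit or range.

## Working session

There is one attempt and no reset: what is moved stays moved. The work goes in short steps, Python scripts to look and compute and a tool call to move; the robot and the scene stay as the last step left them, time stands still between calls to the robot, and variables do not carry over. Pictures are saved under pics/ and viewed, at most 10 in all, crops included, and the job is handed in when it is done.

Besides the shell and the picture viewer there is one more tool, called after ">>>" in YAML: its name, and indented under it one key for each argument. send_rows: Moves the arm, as the interface text tells. Its arguments: {"type":"object","properties":{"rows":{"type":"array","items":{"type":"array"}},"newtons":{"type":"number"}},"required":["rows"]}

```bash
mkdir -p pics; python3 - <<'E'
from station import ctrl
import cv2,numpy as np
for n in("scene","top"):
    d=ctrl.get_image(n); cv2.imwrite(f"pics/{n}0.png",d["frame"][:,:,::-1]); np.savez(f"{n}0.npz",**d)
    print(n,d["fx"],d["cx"],d["cy"],np.round(d["cam_to_world"],3).tolist())
o=ctrl.get_obs();print(o["t"],o["tool_pos"],o["tool_rot"],o["opening"])
E
```

```text
scene 443.7557542753824 322.0173844457607 239.83139505752848 [[-0.419, -0.582, 0.697, -0.227], [-0.908, 0.249, -0.338, 0.0], [0.023, -0.775, -0.632, 0.646], [0.0, 0.0, 0.0, 1.0]]
top 500.3187294192241 324.912659305476 240.71130893310405 [[-0.023, -0.994, 0.108, 0.264], [-1.0, 0.024, 0.01, -0.319], [-0.013, -0.108, -0.994, 1.002], [0.0, 0.0, 0.0, 1.0]]
0.1 [0.22448119 0.58268557 0.2301838 ] [-5.74405144e-01 -3.08808439e+00  2.85032944e-03] 0.08557075275771482
```

View pics/top0.png

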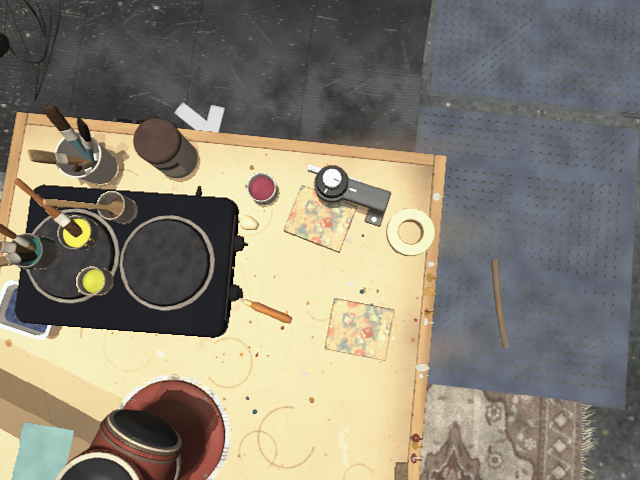

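View pics/scene0.png

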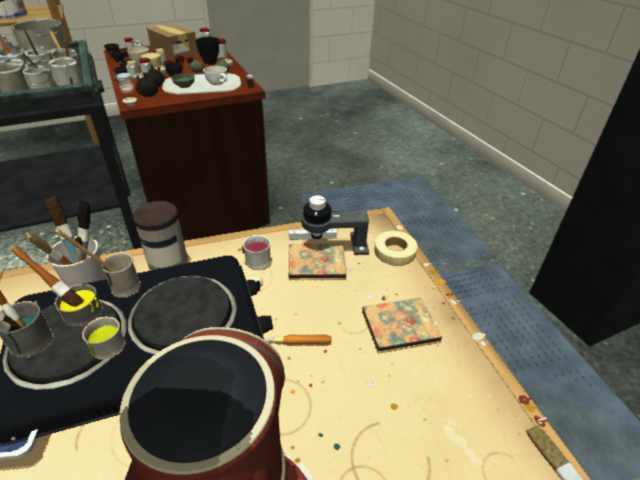

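Top view: two painted panels, one at (320,217) under the press and one at (360,329). The first lies farther left and next to the press, so it is the one meant. The press head is at (331,183), the fence shows at (314,169), the tin is at (263,188), the wax at (249,223) and the tape at (410,232). Next I measure and check a close crop.

```bash
cat > h.py <<'E'
import numpy as np,cv2
def ray(d,uv,z):
    uv=np.atleast_2d(uv).astype(float);T=d["cam_to_world"]
    r=np.c_[(uv[:,0]-d["cx"])/d["fx"],(uv[:,1]-d["cy"])/d["fy"],np.ones(len(uv))]@T[:3,:3].T
    o=T[:3,3];return o+r*((z-o[2])/r[:,2])[:,None]
def cloud(d):
    v,u=np.mgrid[:480,:640];Z=d["range_z"];p=np.stack([(u-d["cx"])/d["fx"]*Z,(v-d["cy"])/d["fy"]*Z,Z],-1)
    return p@d["cam_to_world"][:3,:3].T+d["cam_to_world"][:3,3]
E
python3 - <<'E'
from h import *
for n in("top","scene"):
    d=np.load(n+"0.npz");P=cloud(d);f=d["frame"].astype(int)
    box=(P[...,0]>.4)&(P[...,0]<.8)&(P[...,1]>-.55)&(P[...,1]<-.1)&(d["range_z"]>0)
    for nm,lo,hi in(("panel",.010,.0185),("knob",.12,.135),("collar",.1,.112),("head",.075,.088),("fence",.0185,.0225)):
        m=(box&(P[...,2]>lo)&(P[...,2]<hi)).astype(np.uint8)
        c,L,s,ce=cv2.connectedComponentsWithStats(m)
        for i in range(1,c):
            if s[i,4]>25:
                q=P[L==i][:,:2].astype(np.float32);r=cv2.minAreaRect(q)
                print(n,nm,s[i].tolist(),np.round(q.mean(0),4),P[L==i][:,2].mean().round(4),"rect",np.round(r[0],4),np.round(r[1],4),round(r[2],1))
d=np.load("top0.npz");cv2.imwrite("pics/c.png",cv2.resize(d["frame"][140:280,220:440,::-1],None,fx=3.6,fy=3.6,interpolation=cv2.INTER_CUBIC))
E
```

```text
top panel [284, 185, 73, 43, 1577] [ 0.4313 -0.2961] 0.0162 rect [ 0.4211 -0.3002] [0.12  0.093] 67.4
top panel [365, 211, 19, 13, 106] [ 0.4162 -0.4065] 0.0121 rect [ 0.4156 -0.407 ] [0.0336 0.0228] 76.6
top panel [239, 215, 19, 14, 145] [ 0.4122 -0.1545] 0.0151 rect [ 0.4139 -0.155 ] [0.0366 0.0267] 88.3
top knob [322, 169, 19, 19, 279] [ 0.4721 -0.3233] 0.1267 rect [ 0.4724 -0.323 ] [0.0325 0.033 ] 64.7
top collar [315, 165, 33, 32, 509] [ 0.4696 -0.3233] 0.1061 rect [ 0.4724 -0.323 ] [0.0587 0.0576] 88.1
top head [314, 174, 76, 37, 1068] [ 0.449  -0.3788] 0.0819 rect [ 0.459  -0.3601] [0.1444 0.0555] 77.6
top fence [307, 164, 14, 9, 47] [ 0.5182 -0.2876] 0.0205 rect [ 0.518  -0.2886] [0.0255 0.011 ] 71.2
top fence [244, 218, 11, 9, 43] [ 0.4109 -0.1587] 0.0197 rect [ 0.4105 -0.1579] [0.0219 0.0134] 67.4
scene panel [323, 231, 15, 5, 41] [ 0.4854 -0.3642] 0.0149 rect [ 0.4849 -0.3648] [0.0327 0.0061] 70.2
scene panel [290, 232, 22, 5, 64] [ 0.5085 -0.3002] 0.0144 rect [ 0.5082 -0.3011] [0.048  0.0076] 65.6
scene panel [353, 237, 16, 16, 107] [ 0.4193 -0.4087] 0.0124 rect [ 0.4239 
[... 265 characters left out ...]
 10, 69] [ 0.4544 -0.182 ] 0.0139 rect [ 0.4581 -0.1834] [0.0511 0.0224] 74.3
scene knob [310, 195, 16, 12, 149] [ 0.4689 -0.3237] 0.1259 rect [ 0.4705 -0.3248] [0.0311 0.0319] 12.3
scene collar [304, 202, 28, 16, 271] [ 0.4611 -0.3205] 0.1055 rect [ 0.4681 -0.3237] [0.0577 0.0512] 64.7
scene head [302, 211, 68, 18, 672] [ 0.4461 -0.3665] 0.0815 rect [ 0.4527 -0.3597] [0.1435 0.0528] 73.7
scene fence [326, 228, 11, 5, 29] [ 0.4865 -0.3697] 0.0202 rect [ 0.4875 -0.3683] [0.0233 0.0111] 67.0
scene fence [290, 230, 22, 4, 58] [ 0.5125 -0.2993] 0.0203 rect [ 0.512  -0.3024] [0.0479 0.0123] 71.7
scene fence [245, 255, 26, 9, 43] [ 0.4552 -0.1818] 0.0206 rect [ 0.4587 -0.1818] [0.0529 0.0239] 68.8
```

View pics/c.png

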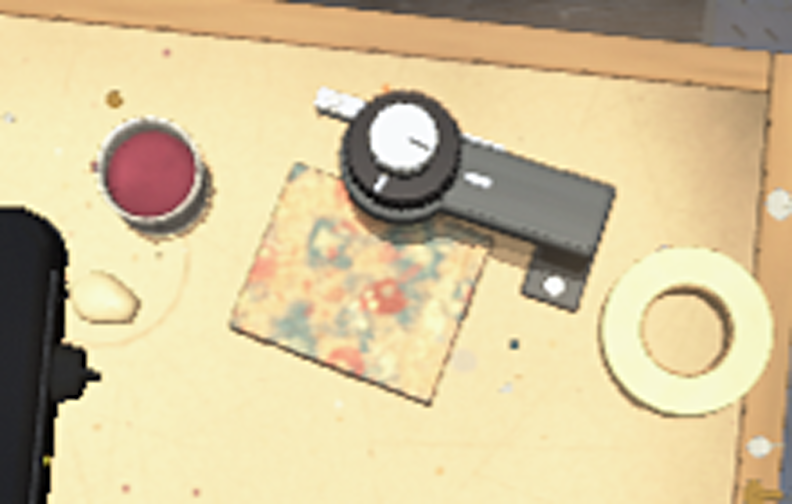

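Crop: the panel's near-edge corners are at crop (232,327) and (430,404). The fence tip is at (320,92), running behind the head to (505,150). The panel is about 4° askew to the fence. Tape is well clear on the right, and the tin and wax are on the left. The choice is confirmed.

```bash
python3 - <<'E'
from h import *
from scipy.spatial.transform import Rotation as R
d=np.load("top0.npz");P=cloud(d)
c=lambda a:np.array(a)/3.6+[220-.4,140-.4]
pan=ray(d,c([(232,327),(430,404),(298,163),(492,235)]),.016);print("panel corners",pan[:,:2].round(4).tolist())
arm=ray(d,c([(465,142),(612,188)]),.082);v=arm[0]-arm[1];print("arm y-dir yaw",np.degrees(np.arctan2(v[1],v[0])))
fe=ray(d,c([(325,88),(503,146)]),.02);v=fe[0]-fe[1];print("fence far edge",fe[:,:2].round(4).tolist(),np.degrees(np.arctan2(v[1],v[0])))
v=pan[0]-pan[1];print("panel y yaw",np.degrees(np.arctan2(v[1],v[0])),np.linalg.norm(v))
m=(P[...,2]>.03)&(d["range_z"]>0)
for x0,x1,y0,y1 in((.2,.5,.05,.4),(.5,.8,.05,.4),(.2,.5,-.15,.05),(.5,.8,-.15,.05),(.2,.5,-.5,-.15),(.2,.8,.4,.8)):
    k=m&(P[...,0]>x0)&(P[...,0]<x1)&(P[...,1]>y0)&(P[...,1]<y1);print(x0,x1,y0,y1,P[k][:,2].max() if k.any() else 0)
from station import ctrl
M=R.from_rotvec(ctrl.get_obs()["tool_rot"]).as_matrix();print(M.round(3))
E
```

```text
panel corners [[0.3937, -0.2277], [0.3484, -0.336], [0.485, -0.2658], [0.4417, -0.3727]]
arm y-dir yaw 70.8202691204308
fence far edge [[0.5264, -0.2819], [0.4909, -0.3801]] 70.12492999667106
panel y yaw 67.30730909874899 0.11736539165868591
0.2 0.5 0.05 0.4 0.2249965007470538
0.5 0.8 0.05 0.4 0.18547319664764228
0.2 0.5 -0.15 0.05 0.12779364211267263
0.5 0.8 -0.15 0.05 0.13653733595378537
0.2 0.5 -0.5 -0.15 0.1314414960443493
0.2 0.8 0.4 0.8 0
[[-0.933  0.36  -0.001]
 [ 0.36   0.933 -0.002]
 [ 0.    -0.002 -1.   ]]
```

>>> send_rows:
  rows:
    - [8.5,[0,0,-5],0]
    - [8.5,[0,0,-5],0]
    - [8.5,[-4.5,-2.6,0],0]
    - [8.5,[-4.5,-2.6,0],0]
    - [8.5,[-4.5,-2.6,0],0]
    - [8.5,[-4.5,-2.6,0],0]
    - [8.5,[-4.5,-2.6,0],0]
    - [8.5,[-4.5,-2.6,0],0]
    - [8.5,[-4.5,-2.6,0],0]

```text
t: 1.23
tool_pos: [0.4538, 0.2986, 0.3308]
tool_rot: [-0.574, -3.088, 0.0]
contact_force: [0.8, 0.0, 0.3]
opening: 0.085
grip_force: 0.0
```

>>> send_rows:
  rows:
    - [8.5,[-2.9,-4.25,0],0]
    - [8.5,[-2.9,-4.25,0],0]
    - [8.5,[-2.9,-4.25,0],0]
    - [8.5,[-2.9,-4.25,0],0]
    - [8.5,[-2.9,-4.25,0],0]
    - [8.5,[-2.9,-4.25,0],0]
    - [8.5,[0,0,0],0]

```text
t: 2.1
tool_pos: [0.524, -0.0031, 0.3304]
tool_rot: [-0.582, -3.086, 0.001]
contact_force: [-0.2, 0.2, -1.0]
opening: 0.0852
grip_force: 0.0
```

```bash
cat >> h.py <<'E'
from scipy.spatial.transform import Rotation as R
A=np.array([.4724,-.323]);YAW=np.radians(-19.4);PX=np.array([np.cos(YAW),np.sin(YAW)]);PY=np.array([-PX[1],PX[0]])
def go(ctrl,xp,yp,z,yawdeg=None):
    o=ctrl.get_obs();M=R.from_rotvec(o["tool_rot"]).as_matrix();t=np.r_[A+xp*PX+yp*PY,z];e=o["tool_pos"][:2]-A
    print("t",round(o["t"],2),"pos",o["tool_pos"].round(4),"press",(e@PX).round(4),(e@PY).round(4),"q",o["q"].round(3))
    print("toolshift cm",(M.T@(t-o["tool_pos"])*100).round(2),"tool y yaw",np.degrees(np.arctan2(M[1,1],M[0,1])).round(2),"F",o["contact_force"].round(2),"Tq",o["wrist_torque"].round(3),o["opening"].round(4))
E
python3 -c "
from h import *;from station import ctrl;go(ctrl,-.15,.006,.1)"
```

```text
t 2.1 pos [ 0.524  -0.0031  0.3304] press -0.0576 0.3188 q [-0.148 -0.229  1.714 -0.     1.658 -1.346]Traceback (most recent call last):
  File "<string>", line 2, in <module>
    from h import *;from station import ctrl;go(ctrl,-.15,.006,.1)
                                             ~~^^^^^^^^^^^^^^^^^^^
  File "h.py", line 14, in go
    print("toolshift cm",(M.T@(t-o["tool_pos"])*100).round(2),"tool y yaw",np.degrees(np.arctan2(M[1,1],M[0,1])).round(2),"F",o["contact_force"].round(2),"Tq",o["wrist_torque"].round(3),o["opening"].round(4))
                                                                                                                                                                                          ^^^^^^^^^^^^^^^^^^
AttributeError: 'float' object has no attribute 'round'
```

>>> send_rows:
  rows:
    - [8.5,[1.4,-5.25,0],0]
    - [8.5,[1.4,-5.25,0],0]
    - [8.5,[1.4,-5.25,0],0]
    - [8.5,[1.4,-5.25,0],0]
    - [8.5,[1.4,-5.25,0],0]
    - [8.5,[1.4,-5.25,0],-1.2]
    - [8.5,[0,0,6],0]
    - [8.5,[0,0,6],0]
    - [8.5,[0,0,6],0]
    - [8.5,[0,0,0],0]

```text
t: 3.35
tool_pos: [0.3296, -0.26, 0.1454]
tool_rot: [-0.539, -3.085, -0.013]
contact_force: [-0.4, 0.9, 0.3]
opening: 0.0851
grip_force: 0.0
```

```bash
sed -i 's/o\["opening"\].round(4)/o["opening"]/' h.py; python3 -c "
from h import *;from station import ctrl;go(ctrl,-.145,.006,-.004)
for n in('top','scene'):
    d=ctrl.get_image(n);cv2.imwrite(f'pics/{n}1.png',d['frame'][100:340,200:520,::-1]);np.savez(n+'1.npz',**d)
a=cv2.imread('pics/top1.png');b=cv2.imread('pics/scene1.png');cv2.imwrite('pics/two1.png',np.hstack([a,b]))"
```

```text
t 3.35 pos [ 0.3296 -0.26    0.1454] press -0.1556 0.012 q [-0.846 -0.398  2.153  0.     1.399 -2.071]
toolshift cm [-1.23 -0.68 14.92] tool y yaw 70.18 F [-0.44  0.86  0.26] Tq [ 0.006 -0.053 -0.02 ] 0.08514924409175524
```

View pics/two1.png

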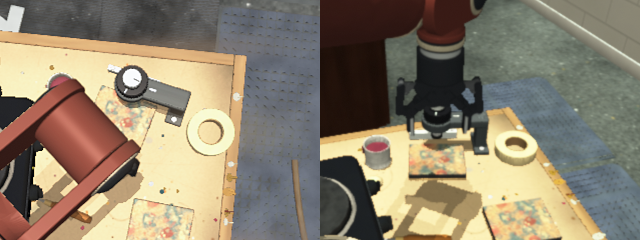

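The top crop shows the arm over the bench with panel, press and tape untouched. The scene crop shows the gripper in front of the panel with its fingers spread along the near edge. I'll descend in two stages.

>>> send_rows:
  rows:
    - [8.5,[-0.5,-0.6,4],0]
    - [8.5,[0,0,4],0]
    - [8.5,[0,0,3],0]
    - [8.5,[0,0,1.5],0]
    - [8.5,[0,0,0],0]

```text
t: 4.08
tool_pos: [0.336, -0.2724, 0.0278]
tool_rot: [0.541, 3.093, -0.002]
contact_force: [0.3, -0.1, 0.0]
opening: 0.0852
grip_force: 0.0
```

>>> send_rows:
  rows:
    - [8.5,[0,0,0.8],0]
    - [8.5,[0,0,0.8],0]
    - [8.5,[0,0,0.5],0]
    - [8.5,[0,0,0],0]

```text
t: 4.58
tool_pos: [0.3346, -0.2711, 0.0048]
tool_rot: [-0.542, -3.094, -0.001]
contact_force: [0.1, -0.4, 0.2]
opening: 0.0851
grip_force: 0.0
```

```bash
python3 -c "
from h import *;from station import ctrl;go(ctrl,-.075,.006,-.004)"
```

```text
t 4.58 pos [ 0.3346 -0.2711  0.0048] press -0.1472 0.0031 q [-0.854 -0.155  2.223  0.     1.075 -2.078]
toolshift cm [-7.22  0.35  0.87] tool y yaw 70.12 F [ 0.15 -0.43  0.22] Tq [0.026 0.    0.028] 0.08514433360292316
```

>>> send_rows:
  rows:
    - [8.5,[0,0.1,0.5],0]
    - [8.5,[0,0.1,0.4],0]
    - [8.5,[0,0.1,0],0]

```text
t: 4.95
tool_pos: [0.3357, -0.2683, -0.0042]
tool_rot: [-0.542, -3.094, -0.001]
contact_force: [-0.6, -0.0, -0.2]
opening: 0.0849
grip_force: 0.0
```

>>> send_rows:
  rows:
    - [8.5,[-0.7,0,0],0]
    - [8.5,[-0.7,0,0],0]
    - [8.5,[-0.7,0,0],0]
    - [8.5,[-0.5,0,0],0]
    - [8.5,[-0.5,0,0],0]
    - [8.5,[-0.5,0,0],0]
    - [8.5,[-0.5,0,0],0]
    - [8.5,[0,0,0],0]

```text
t: 5.95
tool_pos: [0.375, -0.2828, -0.0036]
tool_rot: [0.542, 3.094, -0.0]
contact_force: [-0.9, -1.1, 0.2]
opening: 0.0847
grip_force: 0.0
```

```bash
python3 -c "
from h import *;from station import ctrl;go(ctrl,-.086,.006,-.004)"
```

```text
t 5.95 pos [ 0.375  -0.2828 -0.0036] press -0.1052 0.0055 q [-0.805 -0.039  2.134  0.     1.046 -2.029]
toolshift cm [-1.92  0.06  0.04] tool y yaw 70.13 F [-0.88 -1.08  0.15] Tq [-0.017  0.034  0.012] 0.08467174076778762
```

>>> send_rows:
  rows:
    - [8.5,[-0.5,0,0],0]
    - [8.5,[-0.5,0,0],0]
    - [8.5,[-0.4,0,0],0]
    - [8.5,[0,0,0],0]

```text
t: 6.45
tool_pos: [0.3882, -0.2877, -0.0035]
tool_rot: [0.542, 3.094, -0.001]
contact_force: [0.3, -0.1, 0.5]
opening: 0.0851
grip_force: 0.0
```

```bash
python3 - <<'E'
from h import *;from station import ctrl;go(ctrl,-.086,.006,-.004)
d=ctrl.get_image("scene");cv2.imwrite("pics/s2.png",cv2.resize(d["frame"][170:300,260:400,::-1],None,fx=4,fy=4,interpolation=2))
E
```

```text
t 6.45 pos [ 0.3882 -0.2877 -0.0035] press -0.0912 0.0054 q [-0.792 -0.006  2.102  0.     1.045 -2.016]
toolshift cm [-0.52  0.07  0.05] tool y yaw 70.13 F [ 0.33 -0.13  0.5 ] Tq [0.03  0.028 0.033] 0.08510289357245913
```

View pics/s2.png

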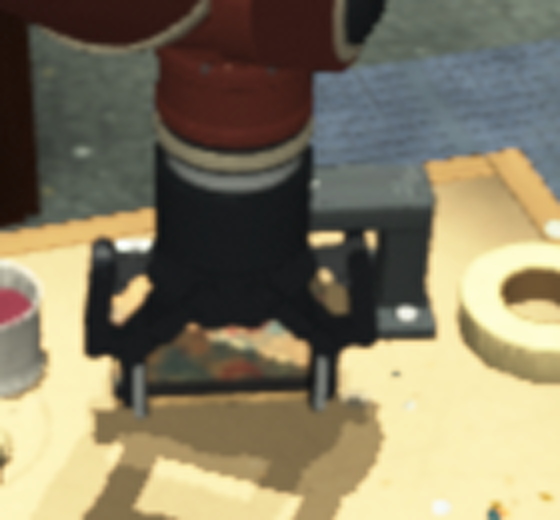

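The picture shows both fingertips, at (140,390) and (320,385), at the panel's near edge, with the panel between them almost square. I'll creep on to the fence.

>>> send_rows:
  rows:
    - [8.5,[-0.2,0,0],0]
    - [8.5,[-0.2,0,0],0]
    - [8.5,[0,0,0],0]

```text
t: 6.88
tool_pos: [0.3916, -0.2888, -0.0037]
tool_rot: [0.542, 3.094, -0.0]
contact_force: [-1.0, 0.3, 0.6]
opening: 0.0849
grip_force: 0.3
```

>>> send_rows:
  rows:
    - [8.5,[-0.2,0,0],0]
    - [8.5,[0,0,0],0]

```text
t: 7.12
tool_pos: [0.3935, -0.2895, -0.0037]
tool_rot: [0.542, 3.094, -0.0]
contact_force: [-0.1, 0.1, 0.5]
opening: 0.0849
grip_force: 0.3
```

>>> send_rows:
  rows:
    - [8.5,[-0.1,0,0],0]
    - [8.5,[0,0,0],0]

```text
t: 7.38
tool_pos: [0.3943, -0.2897, -0.0037]
tool_rot: [-0.542, -3.094, 0.0]
contact_force: [-1.2, 0.3, 0.3]
opening: 0.085
grip_force: 0.7
```

```bash
python3 -c "
from h import *;from station import ctrl;go(ctrl,-.086,.006,-.004)"
```

```text
t 7.38 pos [ 0.3943 -0.2897 -0.0037] press -0.0848 0.0054 q [-0.786  0.009  2.087 -0.     1.046 -2.01 ]
toolshift cm [0.13 0.06 0.03] tool y yaw 70.13 F [-1.24  0.34  0.31] Tq [ 0.032  0.203 -0.068] 0.08498773807752318
```

>>> send_rows:
  rows:
    - [8.5,[-0.15,0,0],0]
    - [8.5,[0,0,0],0]

```text
t: 7.62
tool_pos: [0.3943, -0.2897, -0.0039]
tool_rot: [-0.541, -3.091, -0.002]
contact_force: [-8.3, 2.5, 6.4]
opening: 0.0854
grip_force: 3.8
```

>>> send_rows:
  rows:
    - [8.5,[-0.15,0,0],0]
    - [8.5,[0,0,0],0]

```text
t: 7.88
tool_pos: [0.3944, -0.2897, -0.004]
tool_rot: [-0.54, -3.087, -0.003]
contact_force: [-12.9, 3.7, 11.7]
opening: 0.0846
grip_force: 6.7
```

>>> send_rows:
  rows:
    - [8.5,[-0.15,0,0],0]
    - [8.5,[0,0,0],0]

```text
t: 8.12
tool_pos: [0.3944, -0.2897, -0.0041]
tool_rot: [-0.539, -3.083, -0.005]
contact_force: [-18.9, 5.3, 15.3]
opening: 0.0848
grip_force: 9.6
```

```bash
python3 -c "
from h import *;from station import ctrl;go(ctrl,-.086,.006,-.004)"
```

```text
t 8.12 pos [ 0.3944 -0.2897 -0.0041] press -0.0846 0.0055 q [-0.783  0.018  2.079 -0.005  1.056 -2.006]
toolshift cm [ 0.14  0.05 -0.01] tool y yaw 70.17 F [-18.94   5.28  15.31] Tq [ 0.669  2.732 -0.162] 0.08481209239426053
```

Hard stop at the expected place (finger face about −75 mm), so the panel is against the fence. Back off, rise and check.

>>> send_rows:
  rows:
    - [8.5,[0.6,0,0],0]
    - [8.5,[2,0,0],0]
    - [8.5,[4,0,0],0]
    - [8.5,[0,0,-6],0]
    - [8.5,[0,0,-6],0]
    - [8.5,[0,0,-6],0]
    - [8.5,[0,0,-3],0]
    - [8.5,[0,0,0],0]

```text
t: 9.12
tool_pos: [0.338, -0.2703, 0.2099]
tool_rot: [0.541, 3.088, -0.007]
contact_force: [0.4, 1.1, 1.0]
opening: 0.085
grip_force: 0.0
```

```bash
python3 - <<'E'
from h import *;from station import ctrl;go(ctrl,0,0,.2)
d=ctrl.get_image("top");P=cloud(d);np.savez("top3.npz",**d)
m=((abs(P[...,2]-.016)<.0025)&(P[...,0]>.33)&(P[...,0]<.55)&(P[...,1]>-.41)&(P[...,1]<-.2)).astype(np.uint8)
c,L,s,_=cv2.connectedComponentsWithStats(m);i=1+s[1:,4].argmax();q=P[L==i][:,:2]-A;x,y=q@PX,q@PY
print(s[i],"x",x.min(),x.max(),"y",y.min(),y.max())
# near edge: per y-bin min x
b=np.arange(-.05,.06,.01);e=np.array([x[(y>=a)&(y<a+.01)].min() for a in b if ((y>=a)&(y<a+.01)).any()]);print(e.round(4))
cv2.imwrite("pics/t3.png",cv2.resize(d["frame"][140:280,220:440,::-1],None,fx=3.6,fy=3.6,interpolation=2))
E
```

```text
t 9.12 pos [ 0.338  -0.2703  0.2099] press -0.1443 0.005 q [-0.847 -0.431  2.068  0.     1.496 -2.071]
toolshift cm [-14.42  -0.38   1.1 ] tool y yaw 70.14 F [0.4  1.08 0.95] Tq [0.023 0.042 0.019] 0.08503015708686196
[ 298  168   57   66 1013] x -0.07386131463851008 0.028229802466691684 y -0.053497273742874066 0.06613820281314667
[-0.07   -0.0678 -0.071  -0.0636 -0.0584 -0.0513 -0.0462 -0.0417 -0.0367
 -0.03   -0.0241]
```

View pics/t3.png

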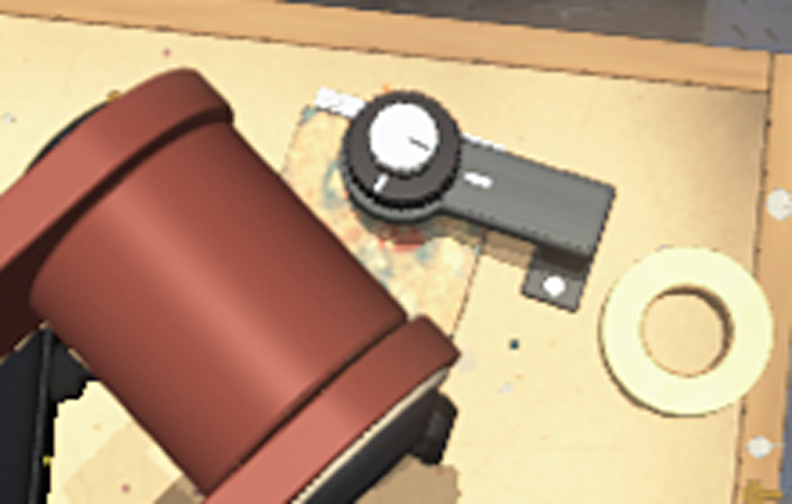

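Top crop: the panel's far corner now meets the fence at about (310,105). The press, tape and knob tick (418,143) are unchanged. On to the collar.

>>> send_rows:
  rows:
    - [8.5,[-4.8,-0.1,0],0]
    - [8.5,[-4.8,-0.2,0],0]
    - [8.5,[-4.8,-0.1,0],0]
    - [8.5,[0,0,0],0]

```text
t: 9.68
tool_pos: [0.4713, -0.3211, 0.2018]
tool_rot: [-0.539, -3.09, -0.006]
contact_force: [0.2, 0.7, -0.6]
opening: 0.0851
grip_force: 0.0
```

```bash
python3 -c "
from h import *;from station import ctrl;go(ctrl,0,0,.087)"
```

```text
t 9.68 pos [ 0.4713 -0.3211  0.2018] press -0.0017 0.0014 q [-0.729 -0.053  1.768  0.     1.433 -1.954]
toolshift cm [-0.23 -0.17 11.48] tool y yaw 70.2 F [ 0.18  0.74 -0.63] Tq [-0.024  0.027 -0.013] 0.08511754909539541
```

>>> send_rows:
  rows:
    - [8.5,[-0.1,-0.2,4],0]
    - [8.5,[0,0,4],0]
    - [8.5,[0,0,2],0]
    - [8.5,[0,0,1],0]
    - [8.5,[0,0,0],0]

```text
t: 10.3
tool_pos: [0.4706, -0.3237, 0.0963]
tool_rot: [-0.542, -3.094, -0.0]
contact_force: [0.1, -0.1, 1.1]
opening: 0.0849
grip_force: 0.0
```

```bash
python3 - <<'E'
from h import *;from station import ctrl;go(ctrl,0,0,.087)
a=ctrl.get_image("top");b=ctrl.get_image("scene")
f=lambda d,v,u:cv2.resize(d["frame"][v:v+90,u:u+90,::-1],(400,400),interpolation=2)
cv2.imwrite("pics/g4.png",np.hstack([f(a,130,290),f(b,170,275)]))
E
```

```text
t 10.3 pos [ 0.4706 -0.3237  0.0963] press -0.0015 -0.0013 q [-0.733  0.048  1.853  0.     1.241 -1.957]
toolshift cm [-0.15  0.13  0.93] tool y yaw 70.12 F [ 0.15 -0.07  1.09] Tq [-0.07  -0.019 -0.022] 0.08492574092828868
```

View pics/g4.png

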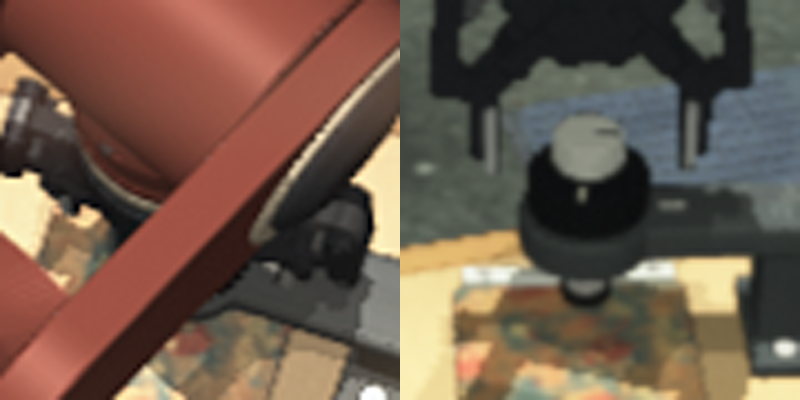

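Scene crop: the fingertips at (490,170) and (690,165) straddle the collar (585,185) symmetrically and are clear of the knob. The panel lies flush to the fence. Lower and grip.

>>> send_rows:
  rows:
    - [8.5,[-0.1,0.1,0.8],0]
    - [8.5,[0,0,0.8],0]
    - [8.5,[0,0,0],0]

```text
t: 10.78
tool_pos: [0.4714, -0.3226, 0.0792]
tool_rot: [-0.542, -3.093, -0.002]
contact_force: [0.7, 0.7, -0.8]
opening: 0.0856
grip_force: 0.0
```

>>> send_rows:
  newtons: 40
  rows:
    - [6.5,[0,0,0],0]
    - [6.2,[0,0,0],0]
    - [6.0,[0,0,0],0]
    - [5.8,[0,0,0],0]
    - [5.5,[0,0,0],0]
    - [5.2,[0,0,0],0]
    - [5.0,[0,0,0],0]
    - [5.0,[0,0,0],0]

```text
t: 11.78
tool_pos: [0.4719, -0.3243, 0.0813]
tool_rot: [0.542, 3.094, -0.003]
contact_force: [-3.9, -3.5, 5.1]
opening: 0.0561
grip_force: 42.4
```

```bash
python3 -c "
from h import *;from station import ctrl;go(ctrl,0,0,.08);print(ctrl.get_obs()['grip_force'])"
```

```text
t 11.78 pos [ 0.4719 -0.3243  0.0813] press -0.0 -0.0014 q [-0.731  0.069  1.859 -0.002  1.213 -1.954]
toolshift cm [-0.    0.14  0.13] tool y yaw 70.12 F [-3.9  -3.55  5.08] Tq [-0.645  0.615 -0.028] 0.056123276893290164
42.43395209312439
```

>>> send_rows:
  rows:
    - [7.0,[0,0,0],0]
    - [7.0,[0.05,-0.1,-0.3],0]
    - [7.0,[0,0,0],0]
    - [6.0,[0,0,0],0]
    - [5.8,[0,0,0],0]
    - [5.5,[0,0,0],0]
    - [5.2,[0,0,0],0]
    - [5.0,[0,0,0],0]
    - [5.0,[0,0,0],0]

```text
t: 12.9
tool_pos: [0.4712, -0.3241, 0.0837]
tool_rot: [0.542, 3.094, -0.0]
contact_force: [-2.7, 1.0, 5.9]
opening: 0.0567
grip_force: 42.8
```

```bash
python3 -c "
from h import *;from station import ctrl;go(ctrl,0,0,.08);print(ctrl.get_obs()['grip_force'])"
```

```text
t 12.9 pos [ 0.4712 -0.3241  0.0837] press -0.0008 -0.0014 q [-0.732  0.065  1.858 -0.     1.218 -1.956]
toolshift cm [-0.08  0.14  0.37] tool y yaw 70.13 F [-2.66  1.04  5.88] Tq [0.098 0.43  0.009] 0.05667867215335408
42.80848145484924
```

Grip is good. Turn clockwise, first the free part.

>>> send_rows:
  rows:
    - [5.0,[0,0,0],4]
    - [5.0,[0,0,0],6]
    - [5.0,[0,0,0],6]
    - [5.0,[0,0,0],4]
    - [5.0,[0,0,0],0]

```text
t: 13.52
tool_pos: [0.4715, -0.3235, 0.0837]
tool_rot: [1.073, 2.953, 0.002]
contact_force: [-2.0, 2.7, 6.0]
opening: 0.0567
grip_force: 43.1
```

```bash
cat >> h.py <<'E'
def rd(ctrl):
    o=ctrl.get_obs();M=R.from_rotvec(o["tool_rot"]).as_matrix()
    turned=(70.13-np.degrees(np.arctan2(M[1,1],M[0,1])))%360
    s=f"t {o['t']:.2f} turned {turned:.2f} Tz {o['wrist_torque'][2]:.3f} e6 {o['effort'][5]:.3f} q6 {o['q'][5]:.3f} F {o['contact_force'].round(1)} Txy {o['wrist_torque'][:2].round(2)} grip {o['grip_force']:.0f} pos {o['tool_pos'].round(4)} op {o['opening']:.4f}"
    print(s);open("log.txt","a").write(s+"\n")
E
python3 -c "
from h import *;from station import ctrl;rd(ctrl)"
```

```text
t 13.53 turned 20.06 Tz -0.326 e6 -0.253 q6 -1.606 F [-2.   2.7  6. ] Txy [0.31 0.38] grip 43 pos [ 0.4715 -0.3235  0.0837] op 0.0567
```

>>> send_rows:
  rows:
    - [5.0,[0,0,0],5]
    - [5.0,[0,0,0],5]
    - [5.0,[0,0,0],5]
    - [5.0,[0,0,0],5]
    - [5.0,[0,0,0],0]

```text
t: 14.15
tool_pos: [0.472, -0.323, 0.0837]
tool_rot: [1.569, 2.721, 0.004]
contact_force: [0.1, 4.0, 5.1]
opening: 0.0566
grip_force: 43.1
```

```bash
python3 -c "
from h import *;from station import ctrl;rd(ctrl)"
```

```text
t 14.15 turned 40.06 Tz -0.315 e6 -0.221 q6 -1.257 F [0.1 4.  5.1] Txy [0.51 0.15] grip 43 pos [ 0.472  -0.323   0.0837] op 0.0566
```

>>> send_rows:
  rows:
    - [5.0,[0,0,0],5]
    - [5.0,[0,0,0],5]
    - [5.0,[0,0,0],5]
    - [5.0,[0,0,0],0]
    - [5.0,[0,0,0],0]

```text
t: 14.78
tool_pos: [0.4725, -0.3229, 0.0837]
tool_rot: [1.91, 2.493, 0.005]
contact_force: [2.4, 4.5, 5.3]
opening: 0.0565
grip_force: 43.0
```

```bash
python3 -c "
from h import *;from station import ctrl;rd(ctrl)"
```

```text
t 14.78 turned 55.03 Tz -0.283 e6 -0.302 q6 -0.996 F [2.4 4.5 5.3] Txy [ 0.69 -0.25] grip 43 pos [ 0.4725 -0.3229  0.0837] op 0.0565
```

>>> send_rows:
  rows:
    - [5.0,[0,0,0],5]
    - [5.0,[0,0,0],5]
    - [5.0,[0,0,0],0]
    - [5.0,[0,0,0],0]

```text
t: 15.28
tool_pos: [0.4728, -0.3228, 0.0837]
tool_rot: [2.119, 2.317, 0.006]
contact_force: [3.7, 5.5, 5.4]
opening: 0.0569
grip_force: 43.0
```

```bash
python3 -c "
from h import *;from station import ctrl;rd(ctrl)"
```

```text
t 15.28 turned 65.03 Tz -0.349 e6 -0.301 q6 -0.822 F [3.7 5.5 5.4] Txy [ 0.7  -0.42] grip 43 pos [ 0.4728 -0.3228  0.0837] op 0.0569
```

```bash
cat >> h.py <<'E'
def av(ctrl,n=6):
    T=[];E=[]
    for _ in range(n):
        o=ctrl.get_obs();T.append(-o["wrist_torque"][2]);E.append(-o["effort"][5]);ctrl.get_image("top")
    M=R.from_rotvec(o["tool_rot"]).as_matrix();a=(70.13-np.degrees(np.arctan2(M[1,1],M[0,1])))%360
    s=f"{o['t']:.2f} {a:.2f} {np.mean(T):.4f} {np.mean(E):.4f} {np.std(T):.3f}";print(s,o["contact_force"].round(1));open("av.txt","a").write(s+"\n")
E
python3 -c "
from h import *;from station import ctrl;av(ctrl)"
```

```text
15.53 65.03 0.3054 0.2994 0.040 [5.3 5.  4. ]
```

>>> send_rows:
  rows:
    - [5.0,[0,0,0],3]
    - [5.0,[0,0,0],3]
    - [5.0,[0,0,0],0]

```text
t: 15.95
tool_pos: [0.473, -0.3228, 0.0837]
tool_rot: [2.237, 2.203, 0.007]
contact_force: [4.9, 4.9, 3.6]
opening: 0.0566
grip_force: 42.9
```

```bash
python3 -c "
from h import *;from station import ctrl;av(ctrl)"
```

```text
16.20 71.01 0.1818 0.2031 0.023 [4.8 4.8 4.9]
```

>>> send_rows:
  rows:
    - [5.0,[0,0,0],3]
    - [5.0,[0,0,0],3]
    - [5.0,[0,0,0],0]

```text
t: 16.62
tool_pos: [0.4732, -0.3228, 0.0837]
tool_rot: [2.349, 2.083, 0.007]
contact_force: [6.0, 5.4, 2.3]
opening: 0.0566
grip_force: 42.9
```

```bash
python3 -c "
from h import *;from station import ctrl;av(ctrl)"
```

```text
16.88 77.00 0.1452 0.1442 0.008 [5.6 5.9 3.8]
```

>>> send_rows:
  rows:
    - [5.0,[0,0,0],3]
    - [5.0,[0,0,0],3]
    - [5.0,[0,0,0],0]

```text
t: 17.3
tool_pos: [0.4734, -0.3228, 0.0837]
tool_rot: [2.455, 1.958, 0.008]
contact_force: [6.8, 4.9, 2.3]
opening: 0.0567
grip_force: 42.8
```

```bash
python3 -c "
from h import *;from station import ctrl;av(ctrl)"
```

```text
17.55 82.99 0.0975 0.0856 0.015 [6.6 4.5 3.1]
```

```bash
cat >> h.py <<'E'
def sq(ctrl,n=3):
    r=[]
    for _ in range(n):
        o=ctrl.get_obs();M=R.from_rotvec(o["tool_rot"]).as_matrix();a=(70.13-np.degrees(np.arctan2(M[1,1],M[0,1])))%360
        r.append(f"{o['t']:.2f}:{a:.2f}:{-o['wrist_torque'][2]:.3f}:{-o['effort'][5]:.3f}:{o['dq'][5]:.3f}")
        if _<n-1: ctrl.get_image("top")
    print(r);open("sq.txt","a").write(str(r)+"\n")
E
```

>>> send_rows:
  rows:
    - [5.0,[0,0,0],2]
    - [5.0,[0,0,0],2]

```text
t: 17.85
tool_pos: [0.4735, -0.3229, 0.0837]
tool_rot: [2.521, 1.871, 0.008]
contact_force: [7.1, 4.2, 2.5]
opening: 0.0565
grip_force: 42.8
```

```bash
python3 -c "
from h import *;from station import ctrl;sq(ctrl,6)"
```

```text
['17.85:86.95:-0.519:-0.275:0.276', '17.90:87.01:-0.266:-0.393:-0.036', '17.95:86.95:-0.133:-0.183:-0.006', '18.00:86.95:-0.096:-0.115:-0.001', '18.05:86.95:-0.136:-0.117:0.002', '18.10:86.95:-0.115:-0.120:0.001']
```

>>> send_rows:
  rows:
    - [5.0,[0,0,0],0.4]
    - [5.0,[0,0,0],0.4]
    - [5.0,[0,0,0],0.4]
    - [5.0,[0,0,0],0.4]
    - [5.0,[0,0,0],0.4]
    - [5.0,[0,0,0],0.4]

```text
t: 18.85
tool_pos: [0.4736, -0.3229, 0.0837]
tool_rot: [2.558, 1.82, 0.008]
contact_force: [7.9, 4.2, 2.3]
opening: 0.0568
grip_force: 42.8
```

```bash
python3 - <<'E'
from h import *;from station import ctrl;sq(ctrl,4)
d=ctrl.get_image("scene");cv2.imwrite("pics/f5.png",cv2.resize(d["frame"][190:260,280:380,::-1],None,fx=7,fy=7,interpolation=2))
E
```

```text
['18.85:89.29:-0.542:-0.480:0.055', '18.90:89.30:-0.468:-0.488:-0.007', '18.95:89.29:-0.442:-0.417:-0.001', '19.00:89.30:-0.403:-0.414:-0.001']
```

View pics/f5.png

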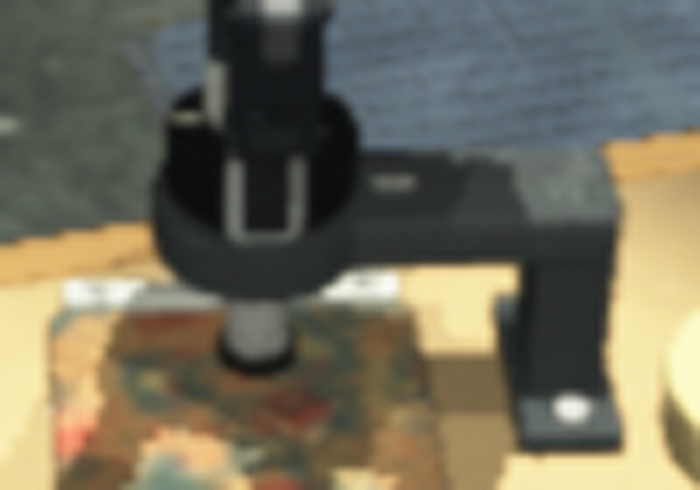

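Scene crop: the collar mark has turned left to (185,117), so the collar follows the fingers. The foot at (257,355) is at or near the panel. Resting torque is only residual stiction, so I compare slow turning in both directions: half the sum of the two torques is the spring part.

>>> send_rows:
  rows:
    - [5.0,[0,0,0],-0.4]
    - [5.0,[0,0,0],-0.4]
    - [5.0,[0,0,0],-0.4]
    - [5.0,[0,0,0],-0.4]
    - [5.0,[0,0,0],-0.4]
    - [5.0,[0,0,0],-0.4]
    - [5.0,[0,0,0],-0.4]

```text
t: 19.92
tool_pos: [0.4735, -0.3229, 0.0837]
tool_rot: [2.515, 1.88, 0.009]
contact_force: [8.1, 4.2, 2.1]
opening: 0.0562
grip_force: 42.8
```

```bash
python3 -c "
from h import *;from station import ctrl;sq(ctrl,3)"
```

```text
['19.93:86.58:0.133:0.054:-0.054', '19.98:86.57:0.035:0.062:0.008', '20.02:86.58:-0.026:-0.009:-0.001']
```

>>> send_rows:
  rows:
    - [5.0,[0,0,0],-0.4]
    - [5.0,[0,0,0],-0.4]
    - [5.0,[0,0,0],-0.4]
    - [5.0,[0,0,0],-0.4]
    - [5.0,[0,0,0],-0.4]
    - [5.0,[0,0,0],-0.4]
    - [5.0,[0,0,0],-0.4]

```text
t: 20.9
tool_pos: [0.4734, -0.3228, 0.0837]
tool_rot: [2.468, 1.94, 0.008]
contact_force: [6.9, 4.2, 2.3]
opening: 0.0564
grip_force: 42.8
```

```bash
python3 -c "
from h import *;from station import ctrl;sq(ctrl,3)"
```

```text
['20.90:83.79:0.095:0.081:-0.055', '20.95:83.77:0.014:0.089:0.006', '21.00:83.78:-0.003:0.019:-0.000']
```

>>> send_rows:
  rows:
    - [5.0,[0,0,0],-0.6]
    - [5.0,[0,0,0],-0.6]
    - [5.0,[0,0,0],-0.6]
    - [5.0,[0,0,0],-0.6]
    - [5.0,[0,0,0],-0.6]
    - [5.0,[0,0,0],-0.6]
    - [5.0,[0,0,0],-0.6]
    - [5.0,[0,0,0],-0.4]
    - [5.0,[0,0,0],-0.4]
    - [5.0,[0,0,0],-0.4]

```text
t: 22.25
tool_pos: [0.4732, -0.3228, 0.0837]
tool_rot: [2.375, 2.055, 0.008]
contact_force: [6.3, 4.5, 2.5]
opening: 0.0566
grip_force: 42.8
```

```bash
python3 -c "
from h import *;from station import ctrl;sq(ctrl,3)"
```

```text
['22.25:78.39:0.168:0.133:-0.055', '22.30:78.38:0.046:0.141:0.006', '22.35:78.39:0.077:0.076:0.001']
```

>>> send_rows:
  rows:
    - [5.0,[0,0,0],-0.6]
    - [5.0,[0,0,0],-0.6]
    - [5.0,[0,0,0],-0.6]
    - [5.0,[0,0,0],-0.6]
    - [5.0,[0,0,0],-0.6]
    - [5.0,[0,0,0],-0.6]
    - [5.0,[0,0,0],-0.6]
    - [5.0,[0,0,0],-0.4]
    - [5.0,[0,0,0],-0.4]
    - [5.0,[0,0,0],-0.4]

```text
t: 23.6
tool_pos: [0.4731, -0.3228, 0.0837]
tool_rot: [2.275, 2.164, 0.007]
contact_force: [5.1, 5.4, 4.1]
opening: 0.0565
grip_force: 42.8
```

```bash
python3 -c "
from h import *;from station import ctrl;sq(ctrl,3)"
```

```text
['23.60:73.00:0.296:0.185:-0.057', '23.65:72.99:0.123:0.193:0.008', '23.70:73.00:0.107:0.134:0.001']
```

>>> send_rows:
  rows:
    - [5.0,[0,0,0],-0.6]
    - [5.0,[0,0,0],-0.6]
    - [5.0,[0,0,0],-0.6]
    - [5.0,[0,0,0],-0.6]
    - [5.0,[0,0,0],-0.6]
    - [5.0,[0,0,0],-0.6]
    - [5.0,[0,0,0],-0.6]
    - [5.0,[0,0,0],-0.4]
    - [5.0,[0,0,0],-0.4]
    - [5.0,[0,0,0],-0.4]

```text
t: 24.95
tool_pos: [0.4729, -0.3228, 0.0837]
tool_rot: [2.171, 2.269, 0.007]
contact_force: [4.1, 5.0, 3.3]
opening: 0.0565
grip_force: 42.9
```

```bash
python3 -c "
from h import *;from station import ctrl;sq(ctrl,3)"
```

```text
['24.95:67.61:0.268:0.237:-0.053', '25.00:67.60:0.178:0.245:0.006', '25.05:67.61:0.188:0.190:0.000']
```

Joint-6 effort is clean: still on the 0.55 N m/rad ramp at 67.6°, so the touch comes earlier. I keep going back until the ramp ends.

>>> send_rows:
  rows:
    - [5.0,[0,0,0],-0.6]
    - [5.0,[0,0,0],-0.6]
    - [5.0,[0,0,0],-0.6]
    - [5.0,[0,0,0],-0.6]
    - [5.0,[0,0,0],-0.6]
    - [5.0,[0,0,0],-0.6]
    - [5.0,[0,0,0],-0.6]
    - [5.0,[0,0,0],-0.4]
    - [5.0,[0,0,0],-0.4]
    - [5.0,[0,0,0],-0.4]

```text
t: 26.3
tool_pos: [0.4727, -0.3228, 0.0837]
tool_rot: [2.062, 2.368, 0.006]
contact_force: [3.3, 5.5, 5.2]
opening: 0.0565
grip_force: 42.9
```

```bash
python3 -c "
from h import *;from station import ctrl;sq(ctrl,3)"
```

```text
['26.30:62.22:0.282:0.259:-0.055', '26.35:62.20:0.236:0.271:0.009', '26.40:62.21:0.172:0.221:0.001']
```

>>> send_rows:
  rows:
    - [5.0,[0,0,0],-0.6]
    - [5.0,[0,0,0],-0.6]
    - [5.0,[0,0,0],-0.6]
    - [5.0,[0,0,0],-0.6]
    - [5.0,[0,0,0],-0.6]
    - [5.0,[0,0,0],-0.6]
    - [5.0,[0,0,0],-0.6]
    - [5.0,[0,0,0],-0.4]
    - [5.0,[0,0,0],-0.4]
    - [5.0,[0,0,0],-0.4]

```text
t: 27.65
tool_pos: [0.4725, -0.3229, 0.0837]
tool_rot: [1.948, 2.463, 0.006]
contact_force: [2.4, 4.7, 4.3]
opening: 0.0567
grip_force: 43.0
```

```bash
python3 -c "
from h import *;from station import ctrl;sq(ctrl,3)"
```

```text
['27.65:56.81:0.342:0.260:-0.055', '27.70:56.80:0.208:0.276:0.007', '27.75:56.81:0.213:0.228:0.002']
```

>>> send_rows:
  rows:
    - [5.0,[0,0,0],-0.6]
    - [5.0,[0,0,0],-0.6]
    - [5.0,[0,0,0],-0.6]
    - [5.0,[0,0,0],-0.6]
    - [5.0,[0,0,0],-0.6]
    - [5.0,[0,0,0],-0.6]
    - [5.0,[0,0,0],-0.6]
    - [5.0,[0,0,0],-0.4]
    - [5.0,[0,0,0],-0.4]
    - [5.0,[0,0,0],-0.4]

```text
t: 29.0
tool_pos: [0.4724, -0.3229, 0.0837]
tool_rot: [1.83, 2.552, 0.005]
contact_force: [2.1, 3.7, 5.9]
opening: 0.0563
grip_force: 43.0
```

```bash
python3 -c "
from h import *;from station import ctrl;sq(ctrl,3)"
```

```text
['29.00:51.42:0.302:0.260:-0.055', '29.05:51.40:0.234:0.277:0.004', '29.10:51.41:0.212:0.230:0.001']
```

Knee found: flat at 0.260 N m below about 65°, a ramp above it. Touch is at 65.2° of tool turn, so 12 N is at about 79.5°. Approach it forward.

>>> send_rows:
  rows:
    - [5.0,[0,0,0],2]
    - [5.0,[0,0,0],3]
    - [5.0,[0,0,0],3]
    - [5.0,[0,0,0],3]
    - [5.0,[0,0,0],3]
    - [5.0,[0,0,0],3]
    - [5.0,[0,0,0],3]
    - [5.0,[0,0,0],2]
    - [5.0,[0,0,0],1]
    - [5.0,[0,0,0],1]

```text
t: 30.35
tool_pos: [0.4731, -0.3228, 0.0837]
tool_rot: [2.319, 2.117, 0.007]
contact_force: [5.5, 5.0, 3.0]
opening: 0.0565
grip_force: 42.9
```

>>> send_rows:
  rows:
    - [5.0,[0,0,0],0.6]
    - [5.0,[0,0,0],0.6]
    - [5.0,[0,0,0],0.6]
    - [5.0,[0,0,0],0.6]
    - [5.0,[0,0,0],0.6]
    - [5.0,[0,0,0],0.4]
    - [5.0,[0,0,0],0.4]
    - [5.0,[0,0,0],0.4]
    - [5.0,[0,0,0],0.4]

```text
t: 31.48
tool_pos: [0.4733, -0.3228, 0.0837]
tool_rot: [2.401, 2.023, 0.007]
contact_force: [5.6, 5.3, 4.0]
opening: 0.0563
grip_force: 42.9
```

```bash
python3 -c "
from h import *;from station import ctrl;sq(ctrl,3)"
```

```text
['31.48:79.91:-0.406:-0.389:0.055', '31.52:79.91:-0.364:-0.403:-0.006', '31.57:79.90:-0.383:-0.355:-0.000']
```

About 11 N as intended. Release and withdraw upwards.

>>> send_rows:
  rows:
    - [5.8,[0,0,0],0]
    - [6.2,[0,0,0],0]
    - [7.5,[0,0,0],0]
    - [8.5,[0,0,0],0]
    - [8.5,[0,0,0],0]
    - [8.5,[0,0,0],0]
    - [8.5,[0,0,-1],0]
    - [8.5,[0,0,-3],0]
    - [8.5,[0,0,-5],0]
    - [8.5,[0,0,-5],0]

```text
t: 32.83
tool_pos: [0.471, -0.3238, 0.2253]
tool_rot: [2.404, 2.022, 0.0]
contact_force: [0.2, 0.2, -0.1]
opening: 0.0852
grip_force: 0.0
```

>>> send_rows:
  rows:
    - [8.5,[4,0,-4],0]
    - [8.5,[5,0,0],0]
    - [8.5,[5,0,0],0]
    - [8.5,[5,0,0],0]
    - [8.5,[0,0,0],0]

```text
t: 33.45
tool_pos: [0.5042, -0.1342, 0.2644]
tool_rot: [2.399, 2.027, 0.002]
contact_force: [-0.4, -1.1, 0.5]
opening: 0.085
grip_force: 0.0
```

```bash
python3 - <<'E'
from h import *;from station import ctrl;go(ctrl,0,0,.08)
a=ctrl.get_image("top");b=ctrl.get_image("scene")
f=lambda d,v,u:cv2.resize(d["frame"][v:v+120,u:u+100,::-1],(400,480),interpolation=2)
cv2.imwrite("pics/g6.png",np.hstack([f(a,150,280),f(b,180,270)]))
E
```

```text
t 33.45 pos [ 0.5042 -0.1342  0.2644] press -0.0327 0.1887 q [-0.403 -0.216  1.811  0.     1.545 -0.235]
toolshift cm [-1.915e+01 -1.000e-02  1.844e+01] tool y yaw -9.6 F [-0.35 -1.12  0.55] Tq [-0.042  0.003 -0.016] 0.0850318592601942
```

View pics/g6.png

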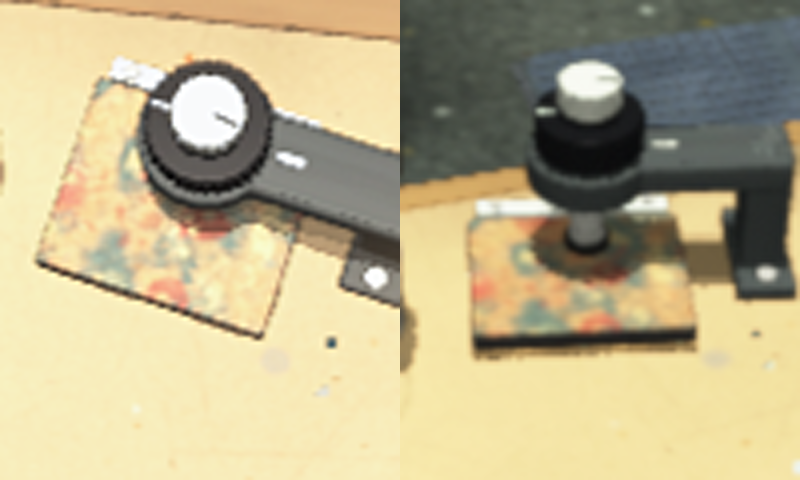

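The panel is flush and square to the fence, from (38,262) to (262,337), with the foot down on it. The collar has turned and the knob tick still points the same way. The gripper is clear of everything.

```bash
python3 -c "
from station import ctrl;print(ctrl.finish_job())"
```

```text
the job is handed in; nothing more can be done
None
```

I handed the job in at about 33 s: the panel is home and square against the fence, the foot presses it with about 11 N (worked out from the collar torque), the inner knob and bystanders were not touched, and the gripper is clear; the hand-in call returned no verdict.

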